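Clamp the V-block with the over-centre lever

TASK

Without gripping or lifting anything, push the V-block in the clamping fixture along its slideway with the fingertips until it stands flat against the end stop. Then push the red lever over past its centre so that it snaps down and holds the block clamped against the stop, and leave it so. Leave the tools, bolts and tin round about where they are.

Things in the scene. Friction and masses are not known exactly. Their poses are not given: they have to be found in the camera images.
- fixture: grey clamping fixture bolted to the bench: base plate 260 x 110 x 12 mm with slideway, end stop and lever clamp. Origin: centre of the plate's underside, on the bench; z up, x along the slideway towards the stop. The slideway is the 54 mm wide strip of plate (top at z = 12 mm) between two steel rails, 8 mm wide and 10 mm high, from x = -115 to 30 mm.
- stop_face (a point): centre of the end stop's face that the block is pushed against (30 mm along the fixture's x, 24 mm above the bench); same axes as the fixture. The stop is a fixed steel bar, 62 mm wide, 12 mm thick, top 36 mm above the bench.
- lever_pivot (a point): the lever's pivot: 32 mm behind the stop's face, 64 mm above the bench, axis along the fixture's y, between two steel cheeks that reach 77 mm above the bench and, with their feet and the spring beside them, 32 mm to each side; same axes as the fixture.
- lever_tip (a point): centre of the round end of the lever's red handle, 100 mm from the pivot. Handle 20 mm thick over its outer half, ending 10 mm past this point; an 11 mm rod below. Open it leans to the fixture's +x, away from the block (this point 64 mm behind the pivot, 140 mm above the bench); upright, the point is 164 mm high; clamped it leans to -x, over the block.
- lever (a joint): clamp lever, rad: 0 open, arm standing up; 0.7 centre, handle upright; about 1.4 clamped, arm level, its rubber foot (46 mm wide) pressing on the block's top 60 mm before the pivot; stop at 1.45. Arm and handle are one piece. A spring (up to 0.5 N m, 5 N at the handle's end) drives it away from centre: pushed past 0.7 towards the fixture's -x it snaps down and stays.
- v_block: loose steel V-block, 0.45 kg, 55 mm long (x), 50 mm wide (y), 40 mm high, V groove along x in its top; stands between the rails with 2 mm play each side, its x along the fixture's x within a few degrees, 30 to 75 mm short of the stop. Origin: centre of its underside, 12 mm above the bench; 28 mm before the stop's face when home.
- bolt_m16: bystander: loose hex bolt standing on its head beside the fixture, 60 mm high, 29 mm wide
- grease_tin: bystander: loose round tin, 64 mm wide, 40 mm high, behind the fixture; origin centre of underside
- pliers: bystander: loose pliers with red grips, 170 mm long, lying to the right
- loupe: bystander: loose folding loupe lying right of the vice, 68 mm long
- bolt_m12: bystander: loose hex bolt standing right of the vice, 48 mm high
- bolt_m12b: bystander: loose hex bolt standing right of the vice, 63 mm high
Not all that is in view belongs to the job. Leave any blue or yellow look-alike of the v_block alone.

How it is judged:
By the outcome, as a careful person would: the job done as asked, in the order asked, and still so for the second after the job is handed in, with the robot touching nothing.
It also fails if it takes over 45 s, if anything falls off the work surface, if the arm or the gripper's body presses on something with over 40 N, if the wrist force passes 120 N, or if a joint passes its speed limit or range.

ROBOT

A 7-joint arm with a two-finger parallel gripper is mounted at the origin on a cart in front of the work surface, level with it; the furniture and walls round the work are solid. World frame = base frame: x ahead of the robot, y to its left, z up, the work surface at z = 0. Lengths are in m, angles in degrees, forces in N, time in s.
With the tool pointing down it reaches from about 0.4 to 0.85 m from the base axis. Payload 6.9 kg.
Tool frame: the origin (TCP) lies between the finger pads; the fingertips stand 25 mm ahead of it and the grasp point (between the pads) lies 6 mm ahead of it; z points along the fingers, y is the line along which they close (so a half turn about z gives the same grasp; the last joint's range is limited). The gripper opens to 85 mm and grips with 20 to 120 N. Pads are 22 mm wide; open, the fingers measure 114 mm over their backs; the gripper's body (76 mm by 85 mm) begins 54 mm behind the grasp point. The pads swing forward as they close: fully open they stand 13 mm farther back than shut.
Start: joints at [77.378, 29.078, -13.613, 85.955, 7.202, 65.827, -8.869], TCP at [0.2, -0.592, 0.256] pointing down, gripper open.
Joint ranges: [-176.47, 176.47], [-13.61, 117.27], [-81.72, 77.17], [0.22, 143.17], [-87.28, 267.28], [10, 112.55], [-165.47, 165.47]. Speed limits (degrees/s): [136.94, 136.94, 180, 180, 180, 180, 180].

INTERFACE

Orientations are given as a 3x3 rotation matrix whose columns are the frame's x, y, z axes.
In Python, from station import r gives the robot as it stands.
- The arm moves only by the tool arm_command, never from a script. Its argument "plan" is a list of rows, each an object of numbers: "dx", "dy", "dz": the shift along the world's x, y, z as a fraction of full scale; "twist": the turn about the world's z as a fraction of full scale; "claw": the opening in per cent of the stroke, from 0 (shut) to 100 (fully open). A call has 1 to 12 rows; each row shifts and turns the commanded pose from where the row before left it; what a row does not reach is not made up. Full scale, the value 1, is 120 mm for a shift and pi/2 rad for a turn. A row lasts 1/8 s, in which the tool goes at most 62.5 mm and 10.7 degrees, less where a joint would pass 70% of its speed; a pose out of reach is approached as far as the arm can. A call with a number of a shift or a turn outside -1 to 1 is refused whole. A call with a gripper value outside its range is refused whole. The fingers move at their own pace and stop on an object; "squeeze" is the grip in N (left out, the last holds). Time passes only in rows, so rows that do not move let the fingers close. It gives the time, the measured TCP pose, the force, the opening and the grip force at its end, in the units of the state.
- r.get_state(): the state, without advancing time (a new reading comes with each control period).
- r.camera(name): name is "scene" or "top" or "wrist"; returns a dict with "pixels" (420x560x3 uint8, red, green, blue), "z_map" (420x560 float32, m along the optical axis (not along the pixel's ray), 0 where there is no reading), "fov_y" (degrees; the focal length in pixels is half the picture's height over the tangent of half this angle, whatever the lens; pixels are square), "cx", "cy" (the principal point, pixels), "R" (3x3) and "t" (3): a world point X has camera coordinates R X + t; the wrist camera has in their place "T_tool_cam" (4x4, takes a point from camera to tool coordinates, whose origin is the TCP and whose axes are the flange's). Camera axes: x right, y down, z forward; pixel columns grow to the right and rows downward; lengths in m; the calibration is good to about 2 mm. A picture is of the moment at which its call begins: read the wrist's pose just before it.
- r.finish_job(): hands the job in; it is judged then, once.
The state is a dict: "t": time; "joints": joint angles; "joint_vel": joint speeds; "tau": joint torques, N m; "ee_pos": TCP position; "tool_rot": TCP orientation; "force": force on the tool from outside, world axes, zero at the start; "wrist_torque": the same for the moment, N m; "opening": finger opening in m; "grip_force": force on a finger pad.
Only numpy, scipy, OpenCV 4.12 (cv2) and the standard library are available. Lean on these libraries where they do the work, as an engineer would, in place of code of your own. Each camera call takes 0.05 s, during which the arm holds its last target. There are 200 camera calls.

## Working session

There is one attempt and no reset: what is moved stays moved. The work goes in short steps, Python scripts to look and compute and a tool call to move; the robot and the scene stay as the last step left them, time stands still between calls to the robot, and variables do not carry over. Pictures are saved under pics/ and viewed, at most 10 in all, crops included, and the job is handed in when it is done.

Besides the shell and the picture viewer there is one more tool, called after "Emit:" as a command line: name --argument value ..., lists and objects as JSON in quotes. arm_command: Moves the arm, as the interface text tells. Its arguments: {"type":"object","properties":{"plan":{"type":"array","items":{"type":"object","properties":{"dx":{"type":"number","minimum":-1,"maximum":1},"dy":{"type":"number","minimum":-1,"maximum":1},"dz":{"type":"number","minimum":-1,"maximum":1},"twist":{"type":"number","minimum":-1,"maximum":1},"claw":{"type":"number"}}}},"squeeze":{"type":"number"}},"required":["plan"]}

```bash
mkdir -p pics; cat > h.py <<'E'
import numpy as np, cv2
from station import r
def save(name,fn):
    s=r.get_state(); c=r.camera(name); cv2.imwrite(f'pics/{fn}.png',c['pixels'][:,:,::-1])
    if name=='wrist':
        T=np.eye(4);T[:3,:3]=s['tool_rot'];T[:3,3]=s['ee_pos'];M=T@c['T_tool_cam']
        c['R']=M[:3,:3].T;c['t']=-c['R']@M[:3,3]
    np.savez(f'pics/{fn}.npz',z=c['z_map'],R=c['R'],t=c['t'],f=210/np.tan(np.radians(c['fov_y'])/2),cx=c['cx'],cy=c['cy'],p=c['pixels'])
    return c
def cloud(fn):
    d=np.load(f'pics/{fn}.npz');z=d['z'];v,u=np.mgrid[:z.shape[0],:z.shape[1]]
    P=np.stack([(u-d['cx'])/d['f']*z,(v-d['cy'])/d['f']*z,z],-1)
    W=(P-d['t'])@d['R']; W[z<=0]=np.nan
    return W,d['p']
E
python3 - <<'E'
from h import *
save('scene','s1');save('top','t1')
a=cv2.imread('pics/s1.png');b=cv2.imread('pics/t1.png')
cv2.imwrite('pics/both.png',cv2.resize(np.vstack([a,b]),(400,600)) if 0 else a)
s=r.get_state();print(s)
E
```

```text
{'t': 0.1, 'joints': array([ 77.3764154 ,  29.1228506 , -13.61001261,  86.00235719,
         7.20496729,  65.82696364,  -8.86928347]), 'joint_vel': array([-0.00029991, -0.07584261,  0.06497475, -0.03238125,  0.11142446,
       -0.12825415, -0.05254625]), 'tau': array([-4.80155664e-03, -6.21829963e+01, -2.19461717e+00, -2.50202984e+01,
        1.25160220e-02,  7.74357672e-03, -2.42801218e-05]), 'ee_pos': array([ 0.1998478 , -0.59176251,  0.25549754]), 'tool_rot': array([[ 9.47374677e-01,  3.20126356e-01, -5.81489058e-04],
       [ 3.20126877e-01, -9.47373466e-01,  1.51609421e-03],
       [-6.55455884e-05, -1.62245954e-03, -9.99998682e-01]]), 'force': array([-0.22683455, -0.06324223,  0.49109778]), 'wrist_torque': array([ 0.02386734, -0.04422674, -0.00615902]), 'grip_force': 0.0, 'opening': 0.08565147482170712}
```

View pics/t1.png

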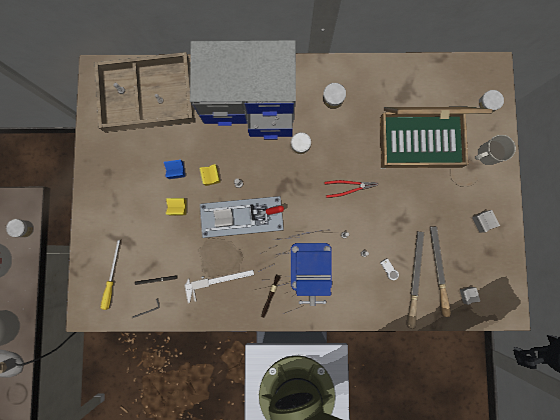

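View pics/s1.png

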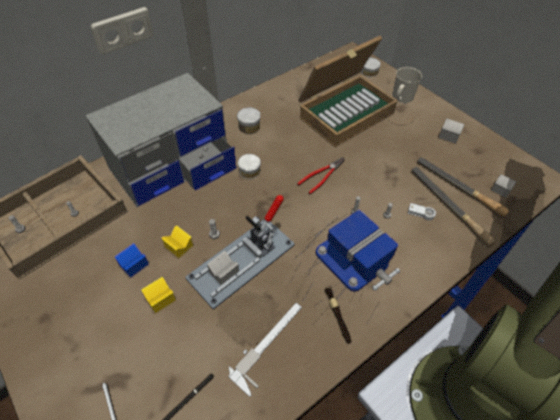

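The top view shows the fixture at (200–284, 197–238), block at about (222,217), lever handle at about (275,210) leaning right. I'll enlarge that and compute world points.

```bash
python3 - <<'E'
from h import *
b=cv2.imread('pics/t1.png')[180:255,185:300]
cv2.imwrite('pics/t1c.png',cv2.resize(b,None,fx=6.9,fy=6.9,interpolation=cv2.INTER_CUBIC))
W,p=cloud('t1'); d=np.load('pics/t1.npz'); print(d['f'],d['cx'],d['cy'],d['t'],np.round(d['R'],3).tolist())
def at(u,v): print((u,v),W[v,u].round(4))
for q in [(205,233),(222,217),(275,209),(240,186),(302,142),(282,232),(312,270)]: at(*q)
# plate points
sub=W[180:255,185:300].reshape(-1,3); col=p[180:255,185:300].reshape(-1,3).astype(int)
m=(sub[:,2]>.006)&(sub[:,2]<.03); 
red=(col[:,0]>120)&(col[:,1]<60); print('red',red.sum(),sub[red].round(3)[::8].tolist())
blk=(sub[:,2]>.043)&(sub[:,2]<.06); print(blk.sum(), sub[blk].min(0),sub[blk].max(0))
uv=np.argwhere((W[180:255,185:300,2]>.007)); rect=cv2.minAreaRect(uv[:,::-1].astype(np.float32)); print(rect)
E
```

```text
422.5112262799035 279.21554724883265 206.42797884651873 [0.05232672 0.57924427 1.29793732] [[-0.004, -1.0, -0.01], [-0.994, 0.005, -0.108], [0.108, 0.009, -0.994]]
(205, 233) [0.4976 0.2856 0.0154]
(222, 217) [0.5467 0.2296 0.0331]
(275, 209) [0.5605 0.0612 0.1374]
(240, 186) [0.6476 0.1755 0.0157]
(302, 142) [ 0.784  -0.0233  0.0406]
(282, 232) [ 5.005e-01  4.160e-02 -5.000e-04]
(312, 270) [ 0.3846 -0.0452  0.1147]
red 95 [[0.569, 0.052, 0.141], [0.566, 0.055, 0.141], [0.566, 0.073, 0.116], [0.563, 0.05, 0.143], [0.562, 0.076, 0.119], [0.56, 0.052, 0.146], [0.56, 0.079, 0.117], [0.557, 0.055, 0.144], [0.557, 0.082, 0.11], [0.555, 0.058, 0.137], [0.554, 0.085, 0.111], [0.553, 0.061, 0.128]]
212 [0.5171266  0.09390506 0.04312903] [0.65981439 0.28276659 0.05984818]
((57.0, 37.0), (74.0, 114.0), 90.0)
```

View pics/t1c.png

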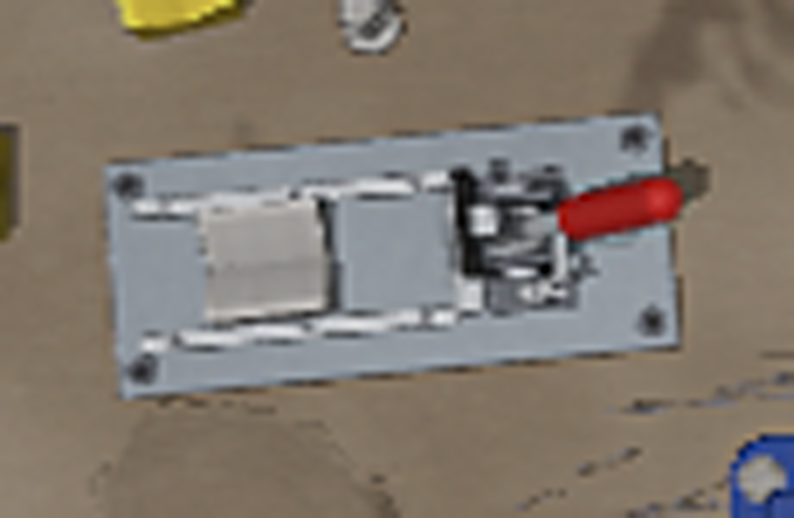

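The crop shows the plate's corners at (107,162), (657,113), (679,347), (122,397). The block's top is at (202,210), (322,198), (328,308), (206,322), and the handle's round end is at about (662,200).

```bash
cat >> h.py <<'E'
def ray(fn,uv,z):
    d=np.load(f'pics/{fn}.npz');uv=np.atleast_2d(np.array(uv,float))
    D=np.c_[(uv[:,0]-d['cx'])/d['f'],(uv[:,1]-d['cy'])/d['f'],np.ones(len(uv))]@d['R'];C=-d['R'].T@d['t']
    return C+D*((z-C[2])/D[:,2])[:,None]
E
python3 - <<'E'
from h import *
cr=lambda q:np.array(q)/6.9+[185,180]-.4
P=ray('t1',cr([(107,162),(657,113),(679,347),(122,397)]),.012);print(P.round(4))
B=ray('t1',cr([(202,210),(322,198),(328,308),(206,322)]),.052);print(B.round(4))
print(ray('t1',cr([(662,200)]),.147).round(4))
c=P.mean(0); ex=(P[1]+P[2]-P[0]-P[3])[:2]; print(np.linalg.norm(ex)/2, np.linalg.norm((P[0]+P[1]-P[2]-P[3])[:2])/2)
ex/=np.linalg.norm(ex); ey=np.array([-ex[1],ex[0]]);print('c',c,'ex',ex,np.degrees(np.arctan2(ex[1],ex[0])))
F=lambda q:((q[:,:2]-c[:2])@np.c_[ex,ey]).round(4)
print('block in fixture',F(B)); print('tip',F(ray('t1',cr([(662,200)]),.147)))
W=lambda x,y=0:(c[:2]+x*ex+y*ey).round(4)
for n,x in [('stop',.03),('pivot',.062),('tip',.126),('clamped tip',-.038),('home rear face',-.025)]:print(n,W(x))
E
```

```text
[[0.5936 0.3034 0.012 ]
 [0.6153 0.0481 0.012 ]
 [0.5066 0.0384 0.012 ]
 [0.4847 0.2947 0.012 ]]
[[0.5669 0.2524 0.052 ]
 [0.5721 0.1984 0.052 ]
 [0.5226 0.1953 0.052 ]
 [0.5166 0.2499 0.052 ]]
[[0.5607 0.0451 0.147 ]]
0.2567622720210964 0.10914247934276183
c [0.55002963 0.17113008 0.012     ] ex [ 0.08497182 -0.99638335] -85.12559558707753
block in fixture [[-0.0795  0.0237]
 [-0.0253  0.0243]
 [-0.0264 -0.0253]
 [-0.0813 -0.0267]]
tip [[ 1.265e-01 -1.000e-04]]
stop [0.5526 0.1412]
pivot [0.5553 0.1094]
tip [0.5607 0.0456]
clamped tip [0.5468 0.209 ]
home rear face [0.5479 0.196 ]
```

Emit:
arm_command --plan '[{"dx":0.4,"dy":0.3,"claw":15},{"dx":0.4,"dy":0.3,"claw":15},{"dx":0.4,"dy":0.3,"claw":15},{"dx":0.4,"dy":0.3,"claw":15},{"dx":0.4,"dy":0.3,"claw":15},{"dx":0.4,"dy":0.3,"claw":15},{"dx":0.04,"dy":0.45,"twist":0.1,"claw":15},{"dx":0.04,"dy":0.45,"twist":0.1,"claw":15},{"dx":0.04,"dy":0.45,"twist":0.1,"claw":15},{"dx":0.04,"dy":0.45,"twist":0.1,"claw":15},{"dx":0.04,"dy":0.45,"twist":0.1,"claw":15},{"dx":0.04,"dy":0.45,"twist":0.1,"claw":15}]'

```text
schema error: expected keys dx, dy, dz, twist, claw
```

Emit:
arm_command --plan '[{"dx":0.4,"dy":0.3,"dz":0,"twist":0,"claw":15},{"dx":0.4,"dy":0.3,"dz":0,"twist":0,"claw":15},{"dx":0.4,"dy":0.3,"dz":0,"twist":0,"claw":15},{"dx":0.4,"dy":0.3,"dz":0,"twist":0,"claw":15},{"dx":0.4,"dy":0.3,"dz":0,"twist":0,"claw":15},{"dx":0.4,"dy":0.3,"dz":0,"twist":0,"claw":15},{"dx":0.04,"dy":0.45,"dz":0,"twist":0.1,"claw":15},{"dx":0.04,"dy":0.45,"dz":0,"twist":0.1,"claw":15},{"dx":0.04,"dy":0.45,"dz":0,"twist":0.1,"claw":15},{"dx":0.04,"dy":0.45,"dz":0,"twist":0.1,"claw":15},{"dx":0.04,"dy":0.45,"dz":0,"twist":0.1,"claw":15},{"dx":0.04,"dy":0.45,"dz":0,"twist":0.1,"claw":15}]'

```text
t: 1.6
ee_pos: [0.5166, -0.0505, 0.2561]
tool_rot: [[0.293, 0.956, -0.0], [0.956, -0.293, -0.0], [-0.0, -0.0, -1.0]]
force: [1.3, -0.3, -0.6]
opening: 0.0127
grip_force: 0.0
```

Emit:
arm_command --plan '[{"dx":0.03,"dy":0.47,"dz":0,"twist":0.08,"claw":15},{"dx":0.03,"dy":0.47,"dz":0,"twist":0.08,"claw":15},{"dx":0.03,"dy":0.47,"dz":0,"twist":0.083,"claw":15},{"dx":0.03,"dy":0.47,"dz":0,"twist":0,"claw":15},{"dx":0.03,"dy":0.47,"dz":0,"twist":0,"claw":15},{"dx":0.03,"dy":0.47,"dz":0,"twist":0,"claw":15},{"dx":0,"dy":0,"dz":0,"twist":0,"claw":15},{"dx":0,"dy":0,"dz":0,"twist":0,"claw":15}]'

```text
t: 2.6
ee_pos: [0.5383, 0.2858, 0.2556]
tool_rot: [[-0.079, 0.997, -0.001], [0.997, 0.079, -0.001], [-0.001, -0.001, -1.0]]
force: [0.4, -1.2, 0.9]
opening: 0.0132
grip_force: 0.0
```

```bash
python3 - <<'E'
from h import *
c=save('wrist','w1');s=r.get_state();print(s['ee_pos'],s['tool_rot'].round(3).tolist(),s['joints'].round(1),c['T_tool_cam'].round(3).tolist())
W,p=cloud('w1')
c0=np.array([.55003,.17113]);ex=np.array([.08497,-.99638]);ey=-np.array([ex[1],-ex[0]])
ey=np.array([-ex[1],ex[0]])
Q=np.dstack([(W[...,:2]-c0)@np.c_[ex,ey],W[...,2]])
q=Q.reshape(-1,3);m=(q[:,2]>.046)&(q[:,2]<.056)&(abs(q[:,0]+.05)<.05)&(abs(q[:,1])<.04)
x=q[m];print(m.sum(),x[:,:2].min(0),x[:,:2].max(0),cv2.minAreaRect((x[:,:2]*1000).astype(np.float32)))
m=(q[:,2]>.008)&(q[:,2]<.016);print(np.percentile(q[m],[1,99],axis=0))
E
```

```text
[0.5386432  0.28481705 0.25577767] [[-0.078, 0.997, -0.001], [0.997, 0.078, -0.002], [-0.001, -0.001, -1.0]] [ -6.5  31.2 -39.5  88.2  20.8  68.2 -45.3] [[-0.001, -0.945, -0.328, 0.084], [1.0, -0.001, -0.0, -0.0], [0.0, -0.328, 0.945, -0.118], [0.0, 0.0, 0.0, 1.0]]
1420 [-0.08257098 -0.02745607] [-0.0266816  0.0238354] ((-54.51526641845703, -1.834503173828125), (54.93378448486328, 49.959041595458984), 1.6503745317459106)
[[-0.26124112 -0.30334319  0.00822663]
 [ 0.18018315  0.34189812  0.0157085 ]]
```

View pics/w1.png

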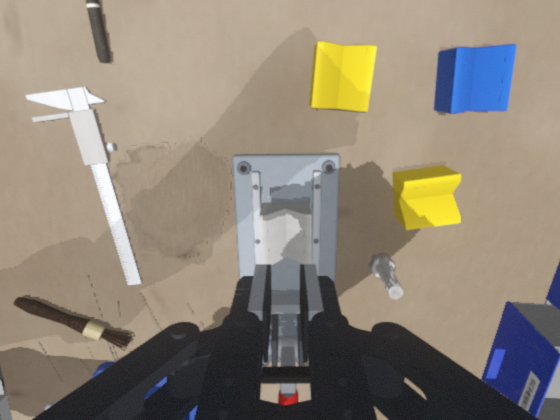

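The wrist view agrees: block centred at fixture (-54, -2) mm, 55 x 50 mm, and the fingers stand behind it. I'll descend.

Emit:
arm_command --plan '[{"dx":0,"dy":0,"dz":-0.45,"twist":0,"claw":15},{"dx":0,"dy":0,"dz":-0.45,"twist":0,"claw":15},{"dx":0,"dy":0,"dz":-0.4,"twist":0,"claw":15},{"dx":0,"dy":0,"dz":-0.2,"twist":0,"claw":15},{"dx":0,"dy":0,"dz":-0.2,"twist":0,"claw":15},{"dx":0,"dy":0,"dz":0,"twist":0,"claw":15},{"dx":0,"dy":0,"dz":0,"twist":0,"claw":15}]'

```text
t: 3.52
ee_pos: [0.5392, 0.2855, 0.0533]
tool_rot: [[-0.078, 0.997, 0.001], [0.997, 0.078, 0.0], [0.0, 0.001, -1.0]]
force: [0.0, -0.0, 0.3]
opening: 0.0131
grip_force: 0.0
```

Emit:
arm_command --plan '[{"dx":0.007,"dy":-0.08,"dz":0,"twist":0,"claw":15},{"dx":0.007,"dy":-0.08,"dz":0,"twist":0,"claw":15},{"dx":0.004,"dy":-0.05,"dz":0,"twist":0,"claw":15},{"dx":0.004,"dy":-0.05,"dz":0,"twist":0,"claw":15},{"dx":0.004,"dy":-0.05,"dz":0,"twist":0,"claw":15},{"dx":0.004,"dy":-0.05,"dz":0,"twist":0,"claw":15},{"dx":0.004,"dy":-0.05,"dz":0,"twist":0,"claw":15},{"dx":0.004,"dy":-0.05,"dz":0,"twist":0,"claw":15},{"dx":0.004,"dy":-0.05,"dz":0,"twist":0,"claw":15},{"dx":0.004,"dy":-0.05,"dz":0,"twist":0,"claw":15},{"dx":0,"dy":0,"dz":0,"twist":0,"claw":15}]'

```text
t: 4.9
ee_pos: [0.5445, 0.2199, 0.0529]
tool_rot: [[-0.079, 0.997, 0.002], [0.997, 0.079, 0.002], [0.002, 0.002, -1.0]]
force: [0.8, 4.6, 2.7]
opening: 0.0127
grip_force: 2.0
```

Emit:
arm_command --plan '[{"dx":0.002,"dy":-0.03,"dz":0,"twist":0,"claw":15},{"dx":0.002,"dy":-0.03,"dz":0,"twist":0,"claw":15},{"dx":0.002,"dy":-0.03,"dz":0,"twist":0,"claw":15},{"dx":0,"dy":0,"dz":0,"twist":0,"claw":15}]'

```text
t: 5.4
ee_pos: [0.5452, 0.2095, 0.0528]
tool_rot: [[-0.08, 0.997, 0.002], [0.997, 0.08, 0.002], [0.002, 0.002, -1.0]]
force: [0.9, 5.1, 4.1]
opening: 0.0129
grip_force: 2.5
```

Emit:
arm_command --plan '[{"dx":0.001,"dy":-0.012,"dz":0,"twist":0,"claw":15},{"dx":0.001,"dy":-0.012,"dz":0,"twist":0,"claw":15},{"dx":0,"dy":0,"dz":0,"twist":0,"claw":15}]'

```text
t: 5.78
ee_pos: [0.5453, 0.2083, 0.0529]
tool_rot: [[-0.081, 0.997, 0.002], [0.997, 0.081, 0.004], [0.004, 0.002, -1.0]]
force: [1.1, 7.7, 1.9]
opening: 0.013
grip_force: 4.2
```

Emit:
arm_command --plan '[{"dx":0.001,"dy":-0.012,"dz":0,"twist":0,"claw":15},{"dx":0.001,"dy":-0.012,"dz":0,"twist":0,"claw":15},{"dx":0,"dy":0,"dz":0,"twist":0,"claw":15}]'

```text
t: 6.15
ee_pos: [0.5451, 0.208, 0.0531]
tool_rot: [[-0.083, 0.997, 0.002], [0.997, 0.083, 0.008], [0.008, 0.003, -1.0]]
force: [0.6, 14.1, -0.6]
opening: 0.0127
grip_force: 7.1
```

Emit:
arm_command --plan '[{"dx":0.001,"dy":-0.015,"dz":0,"twist":0,"claw":15},{"dx":0,"dy":0,"dz":0,"twist":0,"claw":15},{"dx":0,"dy":0,"dz":0,"twist":0,"claw":15}]'

```text
t: 6.52
ee_pos: [0.545, 0.2079, 0.0532]
tool_rot: [[-0.084, 0.996, 0.002], [0.996, 0.084, 0.01], [0.01, 0.003, -1.0]]
force: [0.1, 18.5, -1.1]
opening: 0.013
grip_force: 8.9
```

```bash
python3 - <<'E'
from h import *
save('scene','s2')
b=cv2.imread('pics/s2.png')[190:310,170:310]
cv2.imwrite('pics/s2c.png',cv2.resize(b,None,fx=5,fy=5,interpolation=cv2.INTER_CUBIC))
E
```

```text
(no output)
```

View pics/s2c.png

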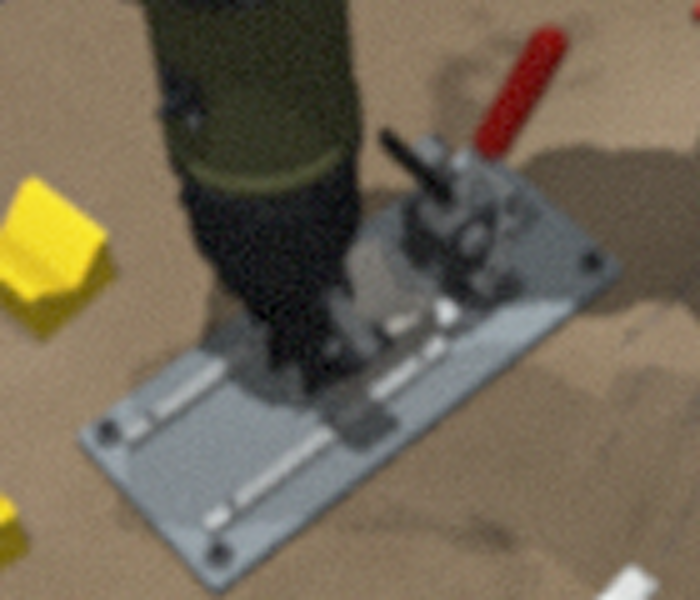

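The block (at about (380,285) in the crop) is up against the stop and the force rises with no motion. I'll back off, rise and check from the wrist.

Emit:
arm_command --plan '[{"dx":-0.008,"dy":0.1,"dz":0,"twist":0,"claw":15},{"dx":-0.016,"dy":0.2,"dz":0,"twist":0,"claw":15},{"dx":0,"dy":0,"dz":0.4,"twist":0,"claw":15},{"dx":-0.01,"dy":0.1,"dz":0.45,"twist":0,"claw":15},{"dx":-0.01,"dy":0.1,"dz":0.45,"twist":0,"claw":15},{"dx":0,"dy":0,"dz":0.4,"twist":0,"claw":15},{"dx":0,"dy":0,"dz":0,"twist":0,"claw":15},{"dx":0,"dy":0,"dz":0,"twist":0,"claw":15}]'

```text
t: 7.58
ee_pos: [0.5396, 0.2593, 0.2553]
tool_rot: [[-0.078, 0.997, -0.001], [0.997, 0.078, -0.002], [-0.002, -0.002, -1.0]]
force: [-0.7, 0.3, -0.7]
opening: 0.0127
grip_force: 0.0
```

```bash
python3 - <<'E'
from h import *
c=save('wrist','w2');save('top','t2');s=r.get_state();print(s['ee_pos'])
c0=np.array([.55003,.17113]);ex=np.array([.08497,-.99638]);ey=np.array([-ex[1],ex[0]])
for n in ('w2','t2'):
    W,p=cloud(n);Q=np.dstack([(W[...,:2]-c0)@np.c_[ex,ey],W[...,2]]);q=Q.reshape(-1,3)
    m=(q[:,2]>.047)&(q[:,2]<.056)&(abs(q[:,0]+.02)<.048)&(abs(q[:,1])<.03)
    x=q[m];print(n,m.sum(),x[:,:2].min(0),x[:,:2].max(0),cv2.minAreaRect((x[:,:2]*1000).astype(np.float32)) if m.sum()>4 else 0)
b=cv2.imread('pics/t2.png')[180:255,185:300]
a=cv2.resize(b,(560,365),interpolation=cv2.INTER_CUBIC); w=cv2.imread('pics/w2.png')[100:335]
cv2.imwrite('pics/c2.png',np.vstack([a,w]))
E
```

```text
[0.53945962 0.25945669 0.25454478]
w2 678 [-0.02606684 -0.02781723] [0.02761709 0.02178236] ((0.7761726379394531, -3.023334503173828), (49.60630798339844, 53.66020584106445), 89.95289611816406)
t2 126 [-0.02474572 -0.0267741 ] [0.02639666 0.02273543] ((0.7523231506347656, -2.019287109375), (49.51776123046875, 51.097076416015625), 89.7586441040039)
```

View pics/c2.png

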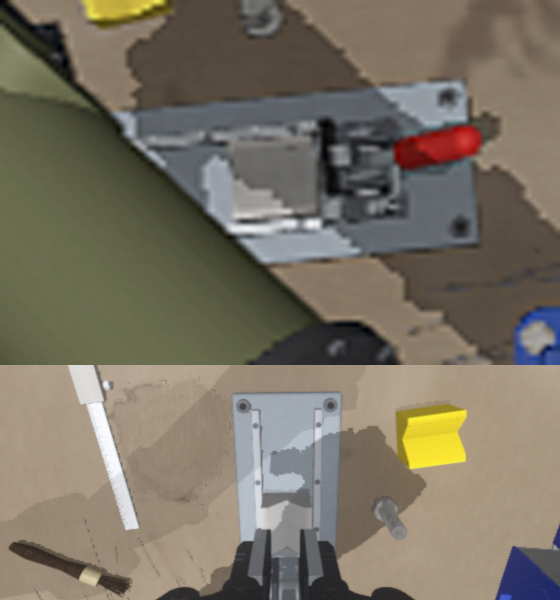

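Both views put the block's rear face at fixture x ≈ -25.5 mm and square, so it is home. Now to the far side of the lever, above it.

Emit:
arm_command --plan '[{"dx":0.042,"dy":-0.433,"dz":0.05,"twist":0,"claw":0},{"dx":0.042,"dy":-0.433,"dz":0,"twist":0,"claw":0},{"dx":0.042,"dy":-0.433,"dz":0,"twist":0,"claw":0},{"dx":0.042,"dy":-0.433,"dz":0,"twist":0,"claw":0},{"dx":0.042,"dy":-0.433,"dz":0,"twist":0,"claw":0},{"dx":0,"dy":0,"dz":0,"twist":0,"claw":0},{"dx":0,"dy":0,"dz":0,"twist":0,"claw":0}]'

```text
t: 8.55
ee_pos: [0.5646, 0.0011, 0.2613]
tool_rot: [[-0.079, 0.997, -0.002], [0.997, 0.079, 0.001], [0.001, -0.002, -1.0]]
force: [-0.8, 1.0, -0.3]
opening: -0.0002
grip_force: 0.0
```

Emit:
arm_command --plan '[{"dx":0,"dy":0,"dz":-0.4,"twist":0,"claw":0},{"dx":0,"dy":0,"dz":-0.325,"twist":0,"claw":0},{"dx":0,"dy":0,"dz":-0.2,"twist":0,"claw":0},{"dx":0,"dy":0,"dz":0,"twist":0,"claw":0},{"dx":0,"dy":0,"dz":0,"twist":0,"claw":0}]'

```text
t: 9.18
ee_pos: [0.5656, 0.0023, 0.1521]
tool_rot: [[-0.081, 0.997, 0.001], [0.997, 0.081, 0.001], [0.001, 0.001, -1.0]]
force: [-0.1, -0.1, 0.2]
opening: -0.0003
grip_force: 0.0
```

Emit:
arm_command --plan '[{"dx":-0.007,"dy":0.08,"dz":0,"twist":0,"claw":0},{"dx":-0.007,"dy":0.08,"dz":0,"twist":0,"claw":0},{"dx":-0.007,"dy":0.08,"dz":0,"twist":0,"claw":0},{"dx":-0.007,"dy":0.08,"dz":0,"twist":0,"claw":0},{"dx":-0.007,"dy":0.08,"dz":0,"twist":0,"claw":0},{"dx":-0.007,"dy":0.08,"dz":0,"twist":0,"claw":0}]'

```text
t: 9.93
ee_pos: [0.5607, 0.0566, 0.1522]
tool_rot: [[-0.076, 0.997, 0.002], [0.997, 0.077, -0.003], [-0.004, 0.001, -1.0]]
force: [-0.4, -5.7, 3.5]
opening: 0.0002
grip_force: 2.7
```

Emit:
arm_command --plan '[{"dx":-0.007,"dy":0.08,"dz":0,"twist":0,"claw":0},{"dx":-0.007,"dy":0.08,"dz":0,"twist":0,"claw":0},{"dx":-0.007,"dy":0.08,"dz":0,"twist":0,"claw":0},{"dx":-0.007,"dy":0.08,"dz":0,"twist":0,"claw":0},{"dx":-0.007,"dy":0.08,"dz":0,"twist":0,"claw":0},{"dx":-0.007,"dy":0.08,"dz":0,"twist":0,"claw":0},{"dx":0,"dy":0,"dz":0,"twist":0,"claw":0}]'

```text
t: 10.8
ee_pos: [0.5549, 0.1174, 0.1514]
tool_rot: [[-0.081, 0.997, 0.0], [0.997, 0.081, 0.001], [0.001, 0.0, -1.0]]
force: [0.8, 0.2, 0.2]
opening: -0.0001
grip_force: 0.0
```

Force has gone to zero, so the lever has presumably snapped over. I'll withdraw the way I came and look.

Emit:
arm_command --plan '[{"dx":0.02,"dy":-0.25,"dz":0,"twist":0,"claw":0},{"dx":0.03,"dy":-0.35,"dz":0,"twist":0,"claw":0},{"dx":0.02,"dy":-0.4,"dz":0.2,"twist":0,"claw":0},{"dx":0,"dy":-0.3,"dz":0.4,"twist":0,"claw":0},{"dx":0,"dy":-0.3,"dz":0.4,"twist":0,"claw":0},{"dx":0,"dy":-0.4,"dz":0,"twist":0,"claw":0},{"dx":0,"dy":-0.4,"dz":0,"twist":0,"claw":0},{"dx":0,"dy":0,"dz":0,"twist":0,"claw":0},{"dx":0,"dy":0,"dz":0,"twist":0,"claw":0}]'

```text
t: 11.92
ee_pos: [0.5633, -0.1717, 0.2711]
tool_rot: [[-0.079, 0.997, -0.0], [0.997, 0.079, 0.001], [0.001, -0.0, -1.0]]
force: [-0.6, 0.8, 0.6]
opening: -0.0002
grip_force: 0.0
```

```bash
python3 - <<'E'
from h import *
save('scene','s3');save('top','t3');s=r.get_state();print(s['t'],s['ee_pos'],s['force'])
c0=np.array([.55003,.17113]);ex=np.array([.08497,-.99638]);ey=np.array([-ex[1],ex[0]])
W,p=cloud('t3');Q=np.dstack([(W[...,:2]-c0)@np.c_[ex,ey],W[...,2]]);q=Q.reshape(-1,3);c=p.reshape(-1,3).astype(int)
m=(c[:,0]>110)&(c[:,1]<60)&(abs(q[:,0])<.16)&(abs(q[:,1])<.05);print(m.sum(),q[m].round(3)[::8].tolist())
m=(q[:,2]>.047)&(q[:,2]<.056)&(abs(q[:,0]+.02)<.048)&(abs(q[:,1])<.03);print(q[m].min(0),q[m].max(0))
a=cv2.resize(cv2.imread('pics/t3.png')[185:245,190:300],(550,300),interpolation=cv2.INTER_CUBIC)
b=cv2.resize(cv2.imread('pics/s3.png')[210:310,170:310],(420,300),interpolation=cv2.INTER_CUBIC);b=cv2.copyMakeBorder(b,0,0,0,130,0)
cv2.imwrite('pics/c3.png',np.vstack([a,b]))
E
```

```text
12.025 [ 0.56359235 -0.17046761  0.27138925] [ 0.03783312 -0.93120298 -0.08548345]
105 [[-0.004, 0.007, 0.15], [0.017, 0.008, 0.126], [0.001, 0.004, 0.148], [0.023, 0.004, 0.126], [-0.007, 0.002, 0.151], [0.014, 0.001, 0.135], [0.036, 0.002, 0.11], [0.011, -0.002, 0.137], [0.033, -0.002, 0.116], [0.006, -0.004, 0.14], [0.027, -0.004, 0.121], [-0.0, -0.007, 0.142], [0.021, -0.007, 0.123], [0.01, -0.01, 0.132]]
[-0.02435652 -0.0269774   0.04706823] [0.02673611 0.02307607 0.05584587]
```

View pics/c3.png

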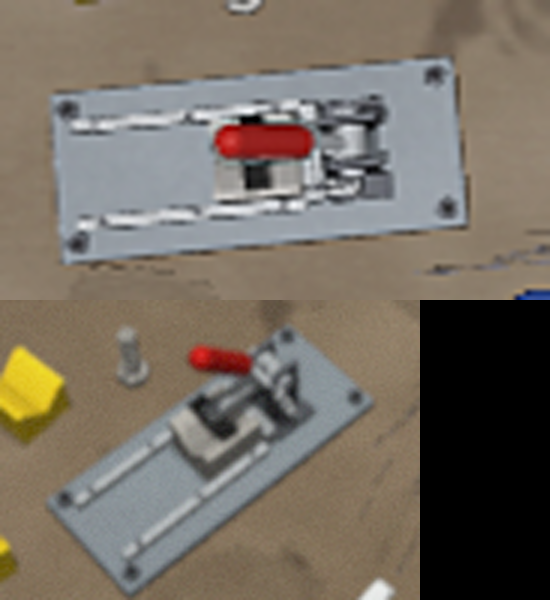

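The lever is clamped: the handle leans over the block with its tip at about x = -2 mm and 140 mm high, and the foot is down on the block. The block is still at the stop, and nothing else has moved.

```bash
python3 -c "
from station import r
print(r.finish_job())"
```

```text
the job is handed in; nothing more can be done
None
```

The V-block stands flat against the end stop and the red lever has snapped over and clamped it there. The job was handed in at about 12 s, with the arm clear and nothing else touched.

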